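# Load the board holder under the microscope and shut the gate

## Task

Lay the black board holder flat in the guide channel of the microscope stage, lengthwise, and slide it gently in under the arch until it presses against the sprung stop pin inside. Then swing the gate arm fully shut across the channel behind the holder, leaving the holder pressed against the pin. Leave the other things on the bench where they are.

Things in the scene. Friction and masses are not known exactly. Their poses are not given: they have to be found in the camera images.
- holder: the board holder: black block 110 (x) x 50 (y) x 28 mm, about 0.35 kg, a small circuit board between two low steel strips on its top (33 mm tall in all). Either end may go first. Grip it across its 50 mm width. Origin: centre of its underside; z up.
- stage: fixed microscope stage; place and yaw vary. Origin: on the bench, on the channel's centre line, below the arch's front face; x runs along the channel, inwards under the arch; z up. Channel floor 4 mm above the bench, from x = -165 to 135 mm. Side walls: tops 10 mm above the bench; 64 mm between them from x = -150 to -50, narrowing to 54 mm at x = 0, then 54 mm to x = 95.
- arch (a point): centre of the lower front edge of the arch's beam, 48 mm above the bench (stage x = 0). The arch covers stage x = 0 to 60 mm; beam top 96 mm above the bench, posts at y = +-67 to 85 mm, microscope on top. Before x = 0 the channel is open above. When home, the holder's near end stands 18 to 39 mm out before the arch: too near for an upright gripper, so tilt the fingers.
- stop: steel stop block fixed in the channel beyond the arch, 22 x 50 x 26 mm, origin under its centre, at stage x = 122 mm. From it a sprung pin, 9 mm thick, 18 mm above the bench, points back towards the arch. How far it stands out is unknown: free tip at stage x = 71 to 86 mm. It springs in 6 mm at 0.5 to 0.7 N, then is solid. Sliding the holder takes 1 to 5 N; its weight holds it against the spring.
- gate (a joint): angle of the gate arm about its upright pivot on the stage's +y side, 0 to 2.094 rad, growing counter-clockwise seen from above. 0: open, arm slanting back and outwards (150 degrees from stage x towards stage y). 2.094: shut, arm straight across the channel along stage -y. Starts between 0 and 0.3. Light friction; it stays where it is left.
- gate_pivot (a point): the gate's pivot axis, at x = -44, y = 62 mm in the stage's frame, 22 mm above the bench. The steel arm is 85 mm long from the pivot, 10 mm wide, between 17 and 27 mm above the bench.
- gate_knob (a point): on the axis of the gate's upright black knob, 42 mm above the bench: a round post 14 mm thick, its top 53 mm above the bench, 74 mm out along the arm and 24 mm to its trailing side (away from the closing motion), so 78 mm from the pivot. With the gate shut it is at stage x = -68, y = -12 mm.
- flux_jar: small closed round jar, 36 mm across, 36 mm tall, standing beside the channel; bystander. Origin: centre of its underside.
- tweezers: steel tweezers lying flat beside the holder, 110 x 13 x 7 mm; bystander. Origin: centre of underside.
- screw_dish: small open aluminium dish 70 x 50 x 16 mm; bystander. Origin: centre of underside.
- screwdriver: screwdriver lying down, 160 mm long; bystander.
- solvent_bottle: white bottle, 60 mm across, 120 mm tall; bystander. Origin: centre of underside.
- meter: multimeter lying flat, 160 x 78 x 40 mm; bystander. Origin: centre of underside.
Things that resemble listed ones, but are neither listed nor needed, are in the scene too. Of the things that look like the holder, take the one that is farthest from the robot's base at the start.

How it is judged:
By the outcome, as a careful person would: the job done as asked, in the order asked, and still so for the second after the job is handed in, with the robot touching nothing.
It also fails if it takes over 72 s, if anything falls off the work surface, if the arm or the gripper's body presses on something with over 40 N, if the wrist force passes 120 N, or if a joint passes its speed limit or range.

## Robot

A 6-joint arm with a two-finger parallel gripper is mounted at the origin on the work surface. World frame = base frame: x ahead of the robot, y to its left, z up, the work surface at z = 0. Lengths are in m, angles in rad, forces in N, time in s.
With the tool pointing down it reaches from about 0.35 to 0.875 m from the base axis. Payload 15.5 kg.
Tool frame: the origin (TCP) lies on the front face of the gripper's body, between the roots of the fingers; the fingertips stand 73 mm ahead of it and the grasp point (between the pads) lies 54 mm ahead of it; z points along the fingers, y is the line along which they close (so a half turn about z gives the same grasp; the last joint's range is limited). The gripper opens to 85 mm and grips with 20 to 120 N. Pads are 22 mm wide; open, the fingers measure 114 mm over their backs; the gripper's body (76 mm by 85 mm) begins 54 mm behind the grasp point. The pads swing forward as they close: fully open they stand 13 mm farther back than shut.
Start: joints at [-1.256, 0.494, 1.345, -0, 1.302, -0.096], TCP at [0.249, -0.573, 0.304] pointing down, gripper open.
Joint ranges: [-2.91, 2.91], [-0.82, 2.16], [0.22, 2.67], [-1.22, 4.37], [0.12, 2.79], [-3.08, 3.08]. Speed limits (rad/s): [1.89, 1.89, 2.57, 3.01, 3.01, 3.01].

## Interface

Orientations are given as a unit quaternion [x, y, z, w].
In Python, from station import ctrl gives the robot as it stands. The module is installed in compiled form; this text tells all that it offers.
- The arm moves only by the tool jog_arm, never from a script. Its argument "increments" is a list that holds one entry, the list of rows, each a list of 6 numbers: the shift along the tool's x, y, z each as a share of 100 mm, from -1 to 1, then the turn, a rotation vector about the tool's x, y, z each as a share of pi rad, from -1 to 1. A call has 1 to 8 rows; each row is the pose to reach, as a shift and turn from the pose commanded when the call began, along the tool's axes at that moment, turning the shorter way round; what a row does not reach only later rows make up. A row lasts 1/12 s, in which the tool goes at most 41.7 mm and 7.16 degrees, less where a joint would pass 70% of its speed; a pose out of reach is approached as far as the arm can. A call with a number of a shift or a turn outside -1 to 1 is refused whole. A call with a gripper value outside its range is refused whole. "grip" is the closure, from -1 (fully open) to 1 (shut), set as the call begins (left out, the last holds). The fingers move at their own pace and stop on an object; "force" is the grip in N (left out, the last holds). Time passes only in rows, so rows that repeat a pose let the fingers close. It gives the time, the measured TCP pose, the force, the opening and the grip force at its end, in the units of the state.
- ctrl.sense(): the state, without advancing time (a new reading comes with each control period).
- ctrl.read_camera(name): name is "scene" or "top" or "wrist"; returns the picture (400x640x3 uint8, red, green, blue); there is no depth.
- ctrl.camera_model(name): a dict with "fov_y" (degrees; the focal length in pixels is half the picture's height over the tangent of half this angle, whatever the lens; pixels are square), "cx", "cy" (the principal point, pixels), "position" and "rotation" of the camera in the world. Camera axes: x right, y down, z forward; pixel columns grow to the right and rows downward; lengths in m; the calibration is good to about 2 mm. The wrist camera is an equidistant fisheye: a pixel r from the principal point sees the ray r / f radians off the axis. A picture is of the moment at which its call begins: read the wrist's pose just before it. camera_model takes no time and is no camera call; for the wrist camera it gives the pose at the moment of the call.
- ctrl.close_job(): hands the job in; it is judged then, once.
The state is a dict: "t": time; "qpos": joint angles; "qd": joint speeds; "joint_torque": joint torques, N m; "eef_pos": TCP position; "tcp_rot": TCP orientation; "contact_force": force on the tool from outside, world axes, zero at the start; "moment": the same for the moment, N m; "width": finger opening in m; "finger_force": force on a finger pad.
Only numpy, scipy, OpenCV 4.12 (cv2) and the standard library are available. Lean on these libraries where they do the work, as an engineer would, in place of code of your own. Each camera call takes 0.05 s, during which the arm holds its last target. There are 200 camera calls.

## Working session

There is one attempt and no reset: what is moved stays moved. The work goes in short steps, Python scripts to look and compute and a tool call to move; the robot and the scene stay as the last step left them, time stands still between calls to the robot, and variables do not carry over. Pictures are saved under pics/ and viewed, at most 10 in all, crops included, and the job is handed in when it is done.

Besides the shell and the picture viewer there is one more tool, called after ">>>" by a JSON object that holds its "op" and its "data". jog_arm: Moves the arm, as the interface text tells. Its arguments: {"type":"object","properties":{"increments":{"type":"array"},"grip":{"type":"number"},"force":{"type":"number"}},"required":["increments"]}

```bash
mkdir -p pics
cat > h.py <<'E'
import numpy as np, cv2
from scipy.spatial.transform import Rotation as R
from station import ctrl
def snap(name,fn):
    m=ctrl.camera_model(name); im=ctrl.read_camera(name)
    cv2.imwrite('pics/'+fn,im[:,:,::-1]); np.save('pics/'+fn+'.npy',im); return im,m
def rot(m):
    r=np.array(m['rotation'],float); return r if r.shape==(3,3) else R.from_quat(r).as_matrix()
def ray(m,u,v,fish=False):
    f=200/np.tan(np.radians(m['fov_y'])/2); x=u-m['cx'];y=v-m['cy']
    if fish:
        r=np.hypot(x,y)+1e-9;t=r/f; d=np.array([np.sin(t)*x/r,np.sin(t)*y/r,np.cos(t)])
    else: d=np.array([x/f,y/f,1])
    return np.array(m['position']),rot(m)@d
def onz(m,u,v,z,fish=False):
    p,d=ray(m,u,v,fish); return p+d*(z-p[2])/d[2]
def proj(m,P,fish=False):
    f=200/np.tan(np.radians(m['fov_y'])/2); c=rot(m).T@(np.array(P)-m['position'])
    if fish:
        h=np.hypot(c[0],c[1]); t=np.arctan2(h,c[2]); return m['cx']+f*t*c[0]/h, m['cy']+f*t*c[1]/h
    return m['cx']+f*c[0]/c[2], m['cy']+f*c[1]/c[2]
E
python3 - <<'E'
from h import *
for n in('scene','top'):
    im,m=snap(n,n+'0.png'); print(n,m)
print(ctrl.sense())
E
```

```text
scene {'fov_y': 53.242136753675936, 'cx': 325.071851099409, 'cy': 202.21073552929127, 'position': array([1.08691652, 0.08176991, 0.96231005]), 'rotation': array([ 0.62340181,  0.72483694, -0.22728989, -0.18525898])}
top {'fov_y': 49.34661823659049, 'cx': 323.57656259924636, 'cy': 195.2160804773162, 'position': array([ 0.2926728 , -0.01882118,  1.38402619]), 'rotation': array([-0.69745048,  0.71182285, -0.06665019,  0.04928291])}
{'t': 0.1, 'qpos': array([-1.25649947e+00,  4.94099262e-01,  1.34606283e+00, -9.97013236e-06,
        1.30252173e+00, -9.54927980e-02]), 'qd': array([ 0.00068569, -0.00168226, -0.00198415,  0.0038927 , -0.00016307,
        0.00051168]), 'joint_torque': array([ 1.72778789e-03, -8.83588672e+01, -3.84559679e+01, -1.21398225e-04,
        5.22197064e-03,  3.80892016e-05]), 'eef_pos': array([ 0.2489377 , -0.57301308,  0.30337554]), 'tcp_rot': array([ 9.79081974e-01,  2.03465453e-01, -6.43462558e-05, -5.41797151e-04]), 'contact_force': array([-0.6175781 , -0.10926574, -0.36244702]), 'moment': array([ 0.01430545, -0.00071707,  0.04875376]), 'finger_force': 0.0, 'width': 0.08501485265371299}
```

View pics/top0.png

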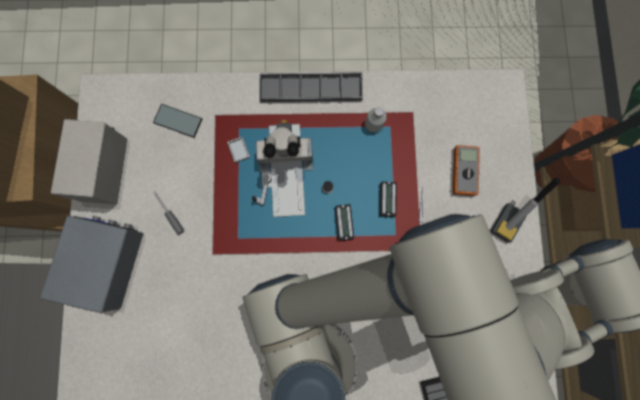

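View pics/scene0.png

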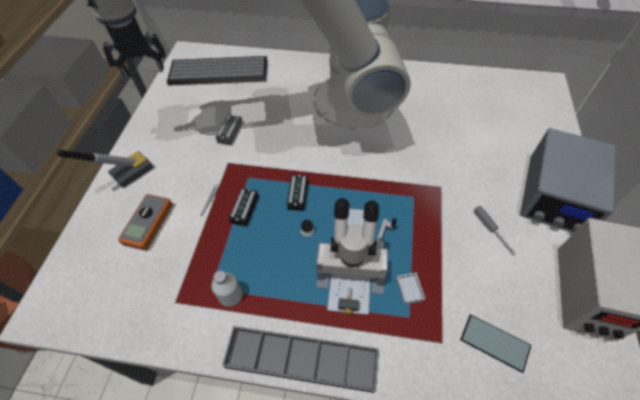

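Top view: look-alikes at (388,199), (344,222) and (432,387) (the last also in scene at (229,129)). The stage's arch is at about (285,150), the channel runs down to (288,215) and the gate is at (262,190). By distance, (388,199) looks farthest. I'll check that with numbers and a close crop.

Run:
```python
from h import *
m=ctrl.camera_model('top'); im=np.load('pics/top0.png.npy')
for p in [(388,199),(344,222),(432,387)]:
    q=onz(m,*p,.03); print(p,q.round(3),np.hypot(*q[:2]).round(3))
c=im[110:260,225:425]; cv2.imwrite('pics/c1.png',cv2.resize(c,(800,600),interpolation=cv2.INTER_CUBIC)[:,:,::-1])
```

```text
(388, 199) [ 0.501 -0.258  0.03 ] 0.563
(344, 222) [ 0.431 -0.117  0.03 ] 0.446
(432, 387) [-0.064 -0.362  0.03 ] 0.368
```

View pics/c1.png

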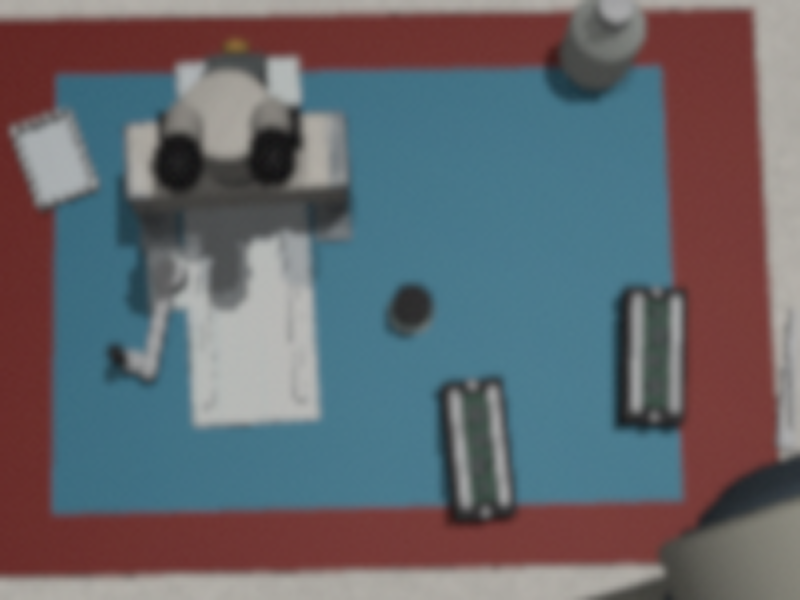

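The crop shows the chosen holder at (653,357), axis nearly along world x. Its twin is at (478,450), with the tweezers at the right edge (790,380). The stage plate's corners are at (195,425), (320,418), (175,65) and (300,58), and the gate knob is at (115,355).

Run:
```python
from h import *
m=ctrl.camera_model('top'); im=np.load('pics/top0.png.npy')
c=lambda x,y:((x+.5)/4-.5+225,(y+.5)/4-.5+110)
for n,p,z in [('near L',(195,425),.004),('near R',(320,418),.004),('far L',(175,65),.004),('far R',(300,58),.004),('knob',(115,352),.053),('beamL',(125,200),.048),('beamR',(348,187),.048),('jar',(412,302),.036),('btmL',(620,425),.0),]:
    print(n,onz(m,*c(*p),z).round(4))
g=im.astype(int); 
sub=np.zeros(im.shape[:2],np.uint8); sub[175:222,374:402]=1
blue=(g[:,:,2]>g[:,:,0]+40); red=(g[:,:,0]>g[:,:,1]+40)
mk=((~blue)&(~red)).astype(np.uint8)*sub
mk=cv2.morphologyEx(mk,cv2.MORPH_OPEN,np.ones((3,3)))
pts=cv2.findNonZero(mk); r=cv2.minAreaRect(pts); print(r)
b=cv2.boxPoints(r); print([onz(m,*q,.02).round(4)[:2] for q in b])
print(onz(m,*r[0],.02))
ms=ctrl.camera_model('scene'); print(onz(ms,244,206,.03))
for q in [(.35,-.26,.0)]: pass
```

```text
near L [0.4573 0.1058 0.004 ]
near R [0.461  0.0064 0.004 ]
far L [0.7556 0.1211 0.004 ]
far R [0.7601 0.0183 0.004 ]
knob [0.5093 0.1627 0.053 ]
beamL [0.631 0.156 0.048]
beamR [ 0.6386 -0.0193  0.048 ]
jar [ 0.5476 -0.068   0.036 ]
btmL [ 0.4511 -0.2338  0.    ]
((387.5, 199.0), (36.0, 17.0), 90.0)
[array([ 0.5612, -0.2336]), array([ 0.5602, -0.2882]), array([ 0.4442, -0.2825]), array([ 0.4453, -0.2286])]
[ 0.50232062 -0.25818747  0.02      ]
[ 0.51108076 -0.25294228  0.03      ]
```

>>> {"op": "jog_arm", "data": {"increments": [[[0.4,-0.2,0.1,0,0,0.03],[0.8,-0.4,0.2,0,0,0.06],[1,-0.53,0.28,0,0,0.1],[1,-0.53,0.28,0,0,0.14],[1,-0.53,0.28,0,0,0.14]]], "grip": -1}}

```text
t: 0.52
eef_pos: [0.3204, -0.4832, 0.2753]
tcp_rot: [1.0, -0.017, -0.0, -0.001]
contact_force: [0.2, -0.9, 0.0]
width: 0.0851
finger_force: 0.0
```

```bash
cat >> h.py <<'E'
def delta(P,yaw,tilt=0):
    "pose: tool x at world yaw, tool z down, tilted so fingers lean forward (+x) by tilt; prints call numbers"
    s=ctrl.sense(); r0=R.from_quat(s['tcp_rot'])
    rt=target(yaw,tilt)
    d=r0.inv().apply(np.array(P)-s['eef_pos'])/.1; w=(r0.inv()*rt).as_rotvec()/np.pi
    print('t',round(s['t'],2),'pos',s['eef_pos'].round(4),'F',s['contact_force'].round(1),'w',round(s['width'],4),'shift',d.round(3),'turn',w.round(4))
def target(yaw,tilt=0):
    return R.from_euler('z',yaw)*R.from_euler('x',np.pi)*R.from_euler('y',tilt)
E
python3 - <<'E'
from h import *
delta((.46,-.258,.24),-.04)
print(target(0,.5).as_matrix()[:,2])
E
```

```text
t 0.52 pos [ 0.3204 -0.4832  0.2753] F [ 0.2 -0.9  0. ] w 0.0851 shift [ 1.318 -2.298  0.355] turn [-0.0005  0.0003  0.0018]
[ 4.79425539e-01 -1.07472868e-16 -8.77582562e-01]
```

>>> {"op": "jog_arm", "data": {"increments": [[[0.2,-0.35,0.06,0,0,0],[0.4,-0.7,0.12,0,0,0],[0.58,-1,0.16,0,0,0],[0.58,-1,0.16,0,0,0]]]}}

```text
t: 0.85
eef_pos: [0.3822, -0.3827, 0.2592]
tcp_rot: [1.0, -0.012, -0.0, -0.001]
contact_force: [0.6, -0.7, -0.1]
width: 0.0855
finger_force: 0.0
```

>>> {"op": "jog_arm", "data": {"increments": [[[0.2,-0.35,0.06,0,0,0],[0.4,-0.7,0.12,0,0,0],[0.58,-1,0.16,0,0,0],[0.58,-1,0.16,0,0,0],[0.58,-1,0.16,0,0,0]]]}}

```text
t: 1.27
eef_pos: [0.4423, -0.2879, 0.2439]
tcp_rot: [1.0, -0.012, -0.0, 0.0]
contact_force: [-0.2, -0.5, -0.5]
width: 0.0859
finger_force: 0.0
```

Run:
```python
from h import *
im,m=snap('wrist','w1.png'); print(m)
delta((.502,-.258,.081),-.04)
```

```text
{'fov_y': 65.70646984690485, 'cx': 316.0761380317249, 'cy': 196.26849167812463, 'position': array([ 0.51133038, -0.29033504,  0.31435114]), 'rotation': array([-0.6925469 ,  0.70817737,  0.09828291, -0.09593786])}
t 1.32 pos [ 0.4418 -0.2889  0.244 ] F [-0.4  0.9  1.2] w 0.0856 shift [ 0.593 -0.325  1.63 ] turn [ 0.0002 -0.0001  0.0045]
```

View pics/w1.png

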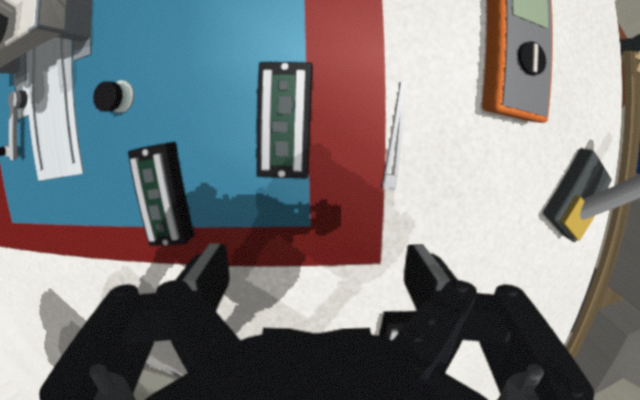

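The wrist view shows the holder at (285,120) with corners near (261,63), (311,66), (308,177) and (257,175). The tweezers lie apart at (395,140).

Run:
```python
from h import *
im=np.load('pics/w1.png.npy'); m=ctrl.camera_model('wrist')
g=im.astype(int)
blue=(g[:,:,2]>g[:,:,0]+35)&(g[:,:,2]>90); red=(g[:,:,0]>g[:,:,1]+35)
mk=((~blue)&(~red)).astype(np.uint8); s=np.zeros_like(mk); s[50:182,248:322]=1; mk*=s
mk=cv2.morphologyEx(mk,cv2.MORPH_OPEN,np.ones((5,5)))
c=max(cv2.findContours(mk,0,2)[0],key=cv2.contourArea)
w=np.array([onz(m,*p[0],.028,True)[:2] for p in c],np.float32)
r=cv2.minAreaRect(w*1000); print(r, cv2.boxPoints(r).round(1).tolist())
for p in [(261,63),(311,66),(308,177),(257,175)]: print(onz(m,*p,.028,True).round(4))
# steel screws on the top
for p in [(285,67),(282,173)]: print('screw',onz(m,*p,.033,True).round(4))
```

```text
((503.587646484375, -260.6903991699219), (49.76261520385742, 108.59288024902344), 86.56393432617188) [[447.8999938964844, -282.29998779296875], [556.2999877929688, -288.79998779296875], [559.2999877929688, -239.10000610351562], [450.8999938964844, -232.60000610351562]]
[ 0.5582 -0.2421  0.028 ]
[ 0.5529 -0.2879  0.028 ]
[ 0.4491 -0.2823  0.028 ]
[ 0.4525 -0.2336  0.028 ]
screw [ 0.5522 -0.2647  0.033 ]
screw [ 0.4546 -0.2584  0.033 ]
```

Run:
```python
from h import *
delta((.5035,-.2605,.15),-.06)
```

```text
t 1.32 pos [ 0.4418 -0.2889  0.244 ] F [-0.4  0.9  1.2] w 0.0856 shift [ 0.609 -0.3    0.94 ] turn [ 0.0002 -0.0001  0.0109]
```

>>> {"op": "jog_arm", "data": {"increments": [[[0.3,-0.15,0.3,0,0,0.01],[0.61,-0.3,0.6,0,0,0.011],[0.61,-0.3,0.94,0,0,0.011],[0.61,-0.3,0.94,0,0,0.011],[0.61,-0.3,0.94,0,0,0.011]]]}}

```text
t: 1.73
eef_pos: [0.5024, -0.261, 0.1488]
tcp_rot: [0.999, -0.032, -0.002, -0.001]
contact_force: [0.5, 0.2, 0.2]
width: 0.0854
finger_force: 0.0
```

Run:
```python
from h import *
delta((.5035,-.2605,.081),-.06)
```

```text
t 1.73 pos [ 0.5024 -0.261   0.1488] F [0.5 0.2 0.2] w 0.0854 shift [ 0.013 -0.005  0.678] turn [-0.0005  0.001  -0.0012]
```

>>> {"op": "jog_arm", "data": {"increments": [[[0,0,0.3,0,0,0],[0,0,0.55,0,0,0],[0,0,0.68,0,0,0],[0,0,0.68,0,0,0]]]}}

```text
t: 2.07
eef_pos: [0.5024, -0.2615, 0.0818]
tcp_rot: [0.999, -0.033, -0.001, -0.0]
contact_force: [-0.3, 0.6, -0.6]
width: 0.0856
finger_force: 0.0
```

>>> {"op": "jog_arm", "data": {"increments": [[[0,0,0,0,0,0],[0,0,0,0,0,0],[0,0,0,0,0,0],[0,0,0,0,0,0],[0,0,0,0,0,0],[0,0,0,0,0,0],[0,0,0,0,0,0],[0,0,0,0,0,0]]], "grip": 1, "force": 40}}

```text
t: 2.73
eef_pos: [0.504, -0.2609, 0.0839]
tcp_rot: [0.999, -0.032, 0.001, 0.001]
contact_force: [-4.2, -1.1, 15.6]
width: 0.0491
finger_force: 39.2
```

>>> {"op": "jog_arm", "data": {"increments": [[[0,0,-0.1,0,0,0],[0,0,-0.4,0,0,0],[0,0,-0.8,0,0,0],[0,0,-0.8,0,0,0],[0,0,-0.8,0,0,0]]]}}

```text
t: 3.15
eef_pos: [0.5044, -0.2608, 0.1648]
tcp_rot: [0.999, -0.032, 0.002, 0.001]
contact_force: [-0.5, 0.4, -4.4]
width: 0.0487
finger_force: 44.8
```

Run:
```python
from h import *
im,m=snap('wrist','w2.png'); print(m['position'],rot(m).round(3).tolist())
sm,ms=snap('scene','s2.png')
s=ctrl.sense(); print(s['contact_force'],s['width'],s['eef_pos'])
u,v=proj(ms,s['eef_pos']-[0,0,.05]); u=int(u);v=int(v);print(u,v)
c=cv2.resize(sm[v-50:v+50,u-65:u+65],(650,500),interpolation=cv2.INTER_CUBIC)
cv2.imwrite('pics/s2c.png',np.vstack([c])[:,:,::-1])
```

```text
[ 0.57301707 -0.26592165  0.23555168] [[-0.063, -0.962, -0.267], [-0.998, 0.061, 0.015], [0.002, 0.268, -0.963]]
[-0.11440297 -0.47125032 -3.42797821] 0.04906163900933401 [ 0.50316726 -0.26003982  0.1619993 ]
236 186
```

View pics/w2.png

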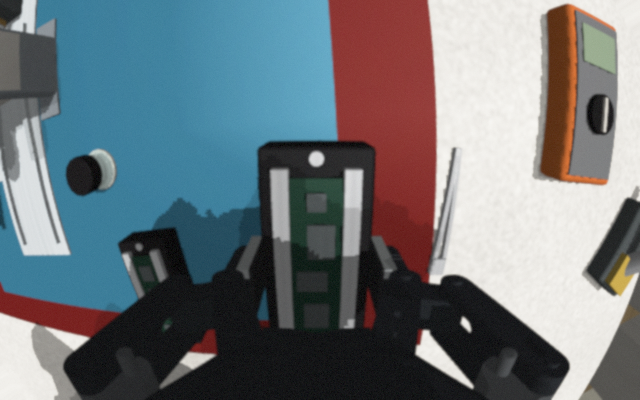

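View pics/s2c.png

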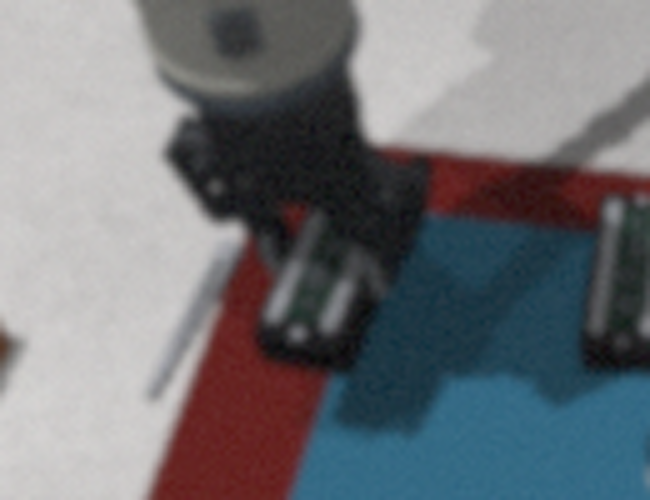

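Wrist view: the holder is held square, top front corners about (262,150) and (373,150), fingertips about (257,237) and (376,237). The weight reads 3.4 N. Now the fingertip depth.

Run:
```python
from h import *
m=ctrl.camera_model('wrist'); s=ctrl.sense(); 
rt=R.from_quat(s['tcp_rot'])
def both(a,b,sep,n):
    p,d1=ray(m,*a,True); _,d2=ray(m,*b,True)
    for k in np.arange(.02,.4,.0002):
        z=s['eef_pos'][2]+.1-k; q1=onz(m,*a,z,True);q2=onz(m,*b,z,True)
        if np.linalg.norm(q1-q2)>=sep:
            print(n,[rt.inv().apply(q-s['eef_pos']).round(4) for q in(q1,q2)]); return
both((228,245),(406,245),.0855,'open tips')
both((257,237),(376,237),.049,'closed tips')
both((262,150),(373,150),.050,'block top front')
for n in (.054,.06,.073,.083):
  print(n,[np.round(proj(m,s['eef_pos']+rt.apply([x,-.025,n]),True)) for x in (.011,-.011)])
```

```text
open tips [array([ 0.0075, -0.0414,  0.0612]), array([0.0076, 0.0441, 0.0612])]
closed tips [array([ 0.0188, -0.0235,  0.0456]), array([0.0189, 0.0256, 0.0456])]
block top front [array([ 0.0518, -0.0236,  0.0672]), array([0.0519, 0.0265, 0.0672])]
0.054 [array([258., 246.]), array([262., 287.])]
0.06 [array([260., 240.]), array([264., 281.])]
0.073 [array([265., 230.]), array([267., 268.])]
0.083 [array([268., 223.]), array([270., 259.])]
```

Run:
```python
from h import *
im=np.load('pics/w2.png.npy'); c=im[130:340,210:430]
cv2.imwrite('pics/w2c.png',cv2.resize(c,(628,600),interpolation=cv2.INTER_CUBIC)[:,:,::-1])
```

```text
(no output)
```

View pics/w2c.png

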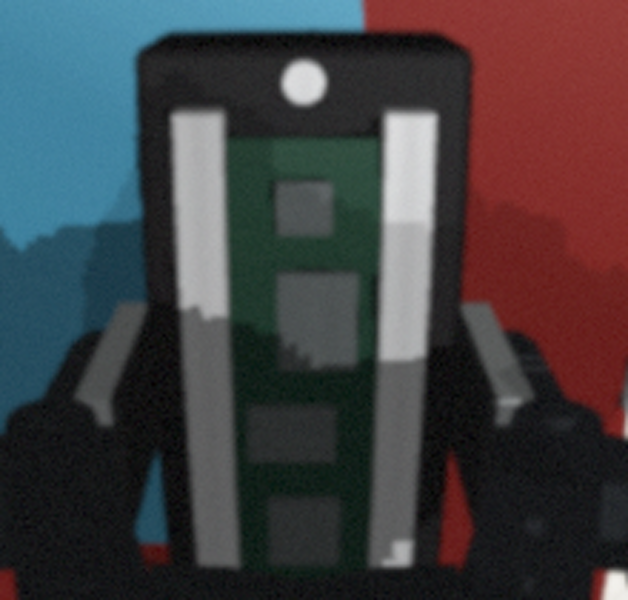

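Run:
```python
from h import *
a=ctrl.camera_model('top'); b=ctrl.camera_model('scene')
c=lambda x,y:((x+.5)/4-.5+225,(y+.5)/4-.5+110)
def tri(p,q):
    o1,d1=ray(a,*p);o2,d2=ray(b,*q)
    A=np.stack([d1,-d2],1);k=np.linalg.lstsq(A,o2-o1,rcond=None)[0]
    x,y=o1+d1*k[0],o2+d2*k[1]; return ((x+y)/2).round(4),np.linalg.norm(x-y).round(4)
print('eyeL',tri(c(178,162),(371,212)),'eyeR',tri(c(272,155),(341,208)))
o=np.array([.6235,.0635]);y=.042;Rz=np.array([[np.cos(y),-np.sin(y)],[np.sin(y),np.cos(y)]])
print(o+Rz@[-.105,0])
P=o+Rz@[-.125,0]
delta((*P,.19),.042)
```

```text
eyeL (array([0.6106, 0.0968, 0.2311]), np.float64(0.0013)) eyeR (array([0.613 , 0.032 , 0.2363]), np.float64(0.0))
[0.5185926 0.0590913]
t 3.25 pos [ 0.5032 -0.26    0.162 ] F [-0.1 -0.5 -3.4] w 0.0491 shift [-0.251 -3.173 -0.28 ] turn [-0.     -0.     -0.0339]
```

>>> {"op": "jog_arm", "data": {"increments": [[[-0.1,-0.3,-0.1,0,0,-0.01],[-0.2,-0.6,-0.15,0,0,-0.02],[-0.3,-1,-0.2,0,0,-0.034],[-0.3,-1,-0.2,0,0,-0.034]]]}}

```text
t: 3.58
eef_pos: [0.4768, -0.1529, 0.1811]
tcp_rot: [1.0, 0.024, -0.003, -0.002]
contact_force: [-0.7, 1.1, -3.2]
width: 0.0487
finger_force: 44.8
```

>>> {"op": "jog_arm", "data": {"increments": [[[-0.02,-0.35,0,0,0,0],[-0.05,-0.7,0,0,0,0],[-0.05,-1,0,0,0,0],[-0.05,-1,0,0,0,0]]]}}

```text
t: 3.92
eef_pos: [0.4687, -0.0545, 0.1808]
tcp_rot: [1.0, 0.022, -0.002, -0.001]
contact_force: [-0.1, -1.0, -2.7]
width: 0.049
finger_force: 44.8
```

>>> {"op": "jog_arm", "data": {"increments": [[[0,-0.35,0,0,0,0],[0,-0.7,0,0,0,0],[0,-1,0,0,0,0],[0,-1,0,0,0,0],[0,-1,0,0,0,0]]]}}

```text
t: 4.33
eef_pos: [0.4658, 0.0424, 0.181]
tcp_rot: [1.0, 0.023, -0.001, -0.0]
contact_force: [-0.4, -0.1, -3.8]
width: 0.0487
finger_force: 44.8
```

Run:
```python
from h import *
im,m=snap('wrist','w3.png')
o=np.array([.6235,.0635]);y=.042;Rz=np.array([[np.cos(y),-np.sin(y)],[np.sin(y),np.cos(y)]])
delta((*(o+Rz@[-.112,0]),.12),y)
for n,x,yy,z in [('nL',-165,50,4),('nR',-165,-50,4),('wallL',-150,32,10),('wallR',-150,-32,10),('wL50',-50,32,10),('wR50',-50,-32,10),('archL',0,67,48),('archR',0,-67,48)]:
    p=o+Rz@np.array([x,yy])/1000; print(n,np.round(proj(m,[*p,z/1000],True)))
```

```text
t 4.38 pos [0.466  0.0415 0.1811] F [-0.4 -0.9 -3. ] w 0.049 shift [ 0.464 -0.153  0.61 ] turn [-0.      0.0006  0.0006]
nL [240. 202.]
nR [357. 202.]
wallL [258. 186.]
wallR [337. 187.]
wL50 [256.  62.]
wR50 [339.  61.]
archL [198.  -9.]
archR [394. -13.]
```

View pics/w3.png

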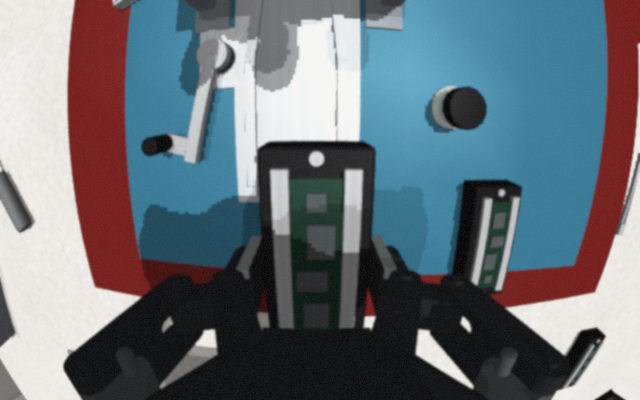

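Wrist view: plate near-left corner at (238,200), left edge at column 236–238, right edge at column 360, wall lines near columns 256 and 338. All close to the predictions; a quick edge check follows.

Run:
```python
from h import *
im=np.load('pics/w3.png.npy').astype(int); m=ctrl.camera_model('wrist')
sat=im[:,:,2]-im[:,:,0]
o=np.array([.6235,.0635]);y=.042;Rz=np.array([[np.cos(y),-np.sin(y)],[np.sin(y),np.cos(y)]])
L=[];Q=[]
for v in range(100,139,3):
    r=sat[v]
    for lst,u0,u1 in((L,215,250),(Q,345,385)):
        w=r[u0:u1]>40; k=np.where(np.diff(w.astype(int)))[0]
        if len(k)==1: lst.append(Rz.T@(onz(m,u0+k[0]+.5,v,.004,True)[:2]-o)*1000)
for l in(L,Q):
    l=np.array(l);print(len(l),l.mean(0).round(1),'slope',np.polyfit(l[:,0],l[:,1],1)[0].round(4))
print(Rz.T@(onz(m,238,200,.004,True)[:2]-o)*1000)
kn=Rz.T@(onz(m,150,144,.053,True)[:2]-o)*1000; print('knob',kn)
```

```text
13 [-93.9  50. ] slope -0.0254
13 [-94.6 -50.6] slope 0.0185
[-163.03474065   50.29588341]
knob [-107.4440826   101.63928629]
```

>>> {"op": "jog_arm", "data": {"increments": [[[0.2,-0.15,0.1,0,0,0],[0.46,-0.15,0.3,0,0,0],[0.46,-0.15,0.6,0,0,0],[0.46,-0.15,0.75,0,0,0],[0.46,-0.15,0.8,0,0,0],[0.46,-0.15,0.8,0,0,0]]]}}

```text
t: 4.88
eef_pos: [0.5111, 0.0572, 0.1005]
tcp_rot: [1.0, 0.021, -0.002, -0.0]
contact_force: [0.3, 0.2, -2.5]
width: 0.0489
finger_force: 44.8
```

Run:
```python
from h import *
o=np.array([.6235,.0635]);y=.042;Rz=np.array([[np.cos(y),-np.sin(y)],[np.sin(y),np.cos(y)]])
delta((*(o+Rz@[-.112,0]),.088),y)
```

```text
t 4.88 pos [0.5111 0.0572 0.1005] F [ 0.3  0.2 -2.5] w 0.0489 shift [ 0.007 -0.016  0.125] turn [-0.      0.0011 -0.0003]
```

>>> {"op": "jog_arm", "data": {"increments": [[[0,-0.01,0.05,0,0,0],[0,-0.01,0.1,0,0,0],[0,-0.01,0.12,0,0,0],[0,-0.01,0.13,0,0,0],[0,-0.01,0.13,0,0,0]]]}}

```text
t: 5.3
eef_pos: [0.5119, 0.059, 0.0891]
tcp_rot: [1.0, 0.021, 0.0, -0.0]
contact_force: [-0.2, 0.8, -3.2]
width: 0.0491
finger_force: 44.8
```

>>> {"op": "jog_arm", "data": {"increments": [[[0,0,0.02,0,0,0],[0,0,0.03,0,0,0],[0,0,0.03,0,0,0]]]}}

```text
t: 5.55
eef_pos: [0.5121, 0.0591, 0.0876]
tcp_rot: [1.0, 0.021, 0.001, 0.0]
contact_force: [-8.1, 0.4, 34.5]
width: 0.0489
finger_force: 49.5
```

>>> {"op": "jog_arm", "data": {"increments": [[[0,0,-0.02,0,0,0],[0,0,-0.02,0,0,0],[0,0,-0.02,0,0,0],[0,0,-0.02,0,0,0],[0,0,-0.02,0,0,0],[0,0,-0.02,0,0,0]]], "grip": -0.6}}

```text
t: 6.05
eef_pos: [0.5118, 0.059, 0.0878]
tcp_rot: [1.0, 0.021, -0.0, 0.0]
contact_force: [-0.9, -0.1, -0.0]
width: 0.0684
finger_force: 0.0
```

>>> {"op": "jog_arm", "data": {"increments": [[[0,0,-0.3,0,0,0],[-0.2,0,-0.6,0,0,0],[-0.6,0,-0.9,0,0,0],[-1,0,-0.9,0,0.04,0],[-1,0,-0.9,0,0.08,0],[-1,0,-0.9,0,0.12,0],[-1,0,-0.9,0,0.14,0],[-1,0,-0.9,0,0.14,0]]]}}

```text
t: 6.72
eef_pos: [0.4125, 0.0543, 0.1866]
tcp_rot: [0.977, 0.021, 0.211, -0.006]
contact_force: [0.7, 0.6, -0.7]
width: 0.0683
finger_force: 0.0
```

Run:
```python
from h import *
im,m=snap('wrist','w4.png')
o=np.array([.6235,.0635]);y=.042;Rz=np.array([[np.cos(y),-np.sin(y)],[np.sin(y),np.cos(y)]])
for n,x,yy,z in [('hF1',-57,25,32),('hF2',-57,-25,32),('hN1',-167,25,32),('hN2',-167,-25,32)]:
    p=o+Rz@np.array([x,yy])/1000; print(n,np.round(proj(m,[*p,z/1000],True)))
delta((.4,.05,.1),y,.5)
```

```text
hF1 [287. 103.]
hF2 [344. 103.]
hN1 [284. 230.]
hN2 [347. 230.]
t 6.77 pos [0.4128 0.0543 0.1865] F [-1.1  0.3  0.7] w 0.0687 shift [-0.475  0.041  0.734] turn [-0.0013  0.0238 -0.0001]
```

View pics/w4.png

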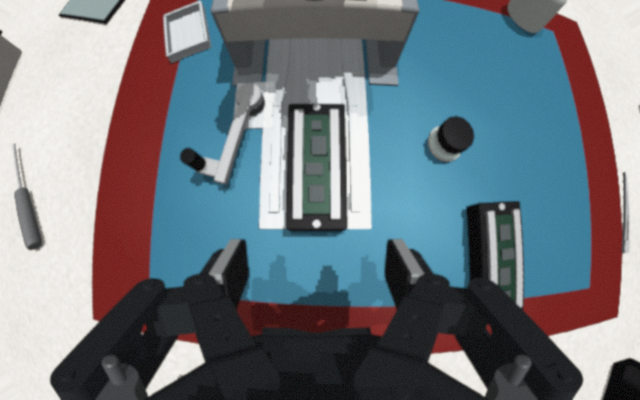

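Wrist view: the holder lies square in the channel, corners (287,105), (345,105), (285,230), which matches the prediction within a few pixels. The gate knob is at (190,157). Next, close the fingers, tilt, and go in behind it.

```bash
cat >> h.py <<'E'
O=np.array([.6235,.0635]);Y=.042;RZ=np.array([[np.cos(Y),-np.sin(Y)],[np.sin(Y),np.cos(Y)]])
def st(x,y,z,tilt=0):
    s=ctrl.sense(); print('stage tcp',(RZ.T@(s['eef_pos'][:2]-O)*1000).round(1))
    delta((*(O+RZ@np.array([x,y])),z),Y,tilt)
E
python3 - <<'E'
from h import *
st(-.235,-.0003,.078,.5)
E
```

```text
stage tcp [-210.9   -0.3]
t 6.77 pos [0.4128 0.0543 0.1865] F [-1.1  0.3  0.7] w 0.0687 shift [-0.667  0.003  0.889] turn [-0.0013  0.0238 -0.0001]
```

>>> {"op": "jog_arm", "data": {"increments": [[[-0.3,0,0.1,0,0.024,0],[-0.6,0,0.3,0,0.024,0],[-0.67,0,0.6,0,0.024,0],[-0.67,0,0.89,0,0.024,0],[-0.67,0,0.89,0,0.024,0],[-0.67,0,0.89,0,0.024,0],[-0.67,0,0.89,0,0.024,0]]], "grip": 1, "force": 20}}

```text
t: 7.35
eef_pos: [0.3874, 0.1, 0.1549]
tcp_rot: [0.977, 0.037, 0.189, -0.088]
contact_force: [-0.4, -0.2, -0.8]
width: -0.0
finger_force: 0.0
```

Run:
```python
from h import *
st(-.135,-.0003,.078,.5)
```

```text
stage tcp [-234.3   46.4]
t 7.35 pos [0.3874 0.1    0.1549] F [-0.4 -0.2 -0.8] w -0.0 shift [0.631 0.645 0.991] turn [-0.0544  0.0363 -0.0031]
```

Run:
```python
from h import *
s=ctrl.sense(); print(s['qpos'].round(3))
st(-.215,-.0003,.12,.5)
```

```text
[-0.029  0.445  2.315  1.531  0.197 -0.027]
stage tcp [-234.3   46.4]
t 7.35 pos [0.3874 0.1    0.1549] F [-0.4 -0.2 -0.8] w -0.0 shift [0.048 0.528 0.311] turn [-0.0544  0.0363 -0.0031]
```

Run:
```python
from h import *
st(-.205,-.0003,.18,.25)
```

```text
stage tcp [-234.3   46.4]
t 7.35 pos [0.3874 0.1    0.1549] F [-0.4 -0.2 -0.8] w -0.0 shift [ 0.366  0.44  -0.2  ] turn [-0.0543 -0.0431  0.0037]
```

>>> {"op": "jog_arm", "data": {"increments": [[[0.1,0.1,-0.1,-0.015,-0.015,0],[0.2,0.2,-0.2,-0.03,-0.03,0],[0.3,0.3,-0.2,-0.045,-0.043,0],[0.37,0.44,-0.2,-0.054,-0.043,0.004],[0.37,0.44,-0.2,-0.054,-0.043,0.004],[0.37,0.44,-0.2,-0.054,-0.043,0.004]]]}}

```text
t: 7.85
eef_pos: [0.4085, 0.0797, 0.1731]
tcp_rot: [0.987, 0.036, 0.144, -0.061]
contact_force: [-0.3, 0.8, -0.8]
width: -0.0001
finger_force: 0.0
```

Run:
```python
from h import *
s=ctrl.sense(); print(s['qpos'].round(3))
st(-.205,-.0003,.16,0)
```

```text
[-0.042  0.384  2.185  0.464  0.323  1.031]
stage tcp [-214.1   25.2]
t 7.85 pos [0.4085 0.0797 0.1731] F [-0.3  0.8 -0.8] w -0.0001 shift [0.045 0.272 0.121] turn [-0.0368 -0.0931  0.0101]
```

>>> {"op": "jog_arm", "data": {"increments": [[[0.02,0.1,0.05,-0.01,-0.03,0.003],[0.045,0.2,0.1,-0.02,-0.06,0.006],[0.045,0.27,0.12,-0.037,-0.093,0.01],[0.045,0.27,0.12,-0.037,-0.093,0.01],[0.045,0.27,0.12,-0.037,-0.093,0.01]]]}}

```text
t: 8.27
eef_pos: [0.4192, 0.056, 0.1597]
tcp_rot: [1.0, 0.022, 0.002, -0.002]
contact_force: [-0.2, 0.3, 0.7]
width: -0.0001
finger_force: 0.0
```

Run:
```python
from h import *
s=ctrl.sense(); print(s['qpos'].round(3))
st(-.195,-.0003,.087,0)
```

```text
[-0.011  0.454  1.992  0.005  0.691  1.512]
stage tcp [-204.4    1. ]
t 8.27 pos [0.4192 0.056  0.1597] F [-0.2  0.3  0.7] w -0.0001 shift [0.091 0.016 0.727] turn [-0.001  -0.0015  0.0008]
```

>>> {"op": "jog_arm", "data": {"increments": [[[0.05,0.01,0.3,0,0,0],[0.08,0.015,0.6,0,0,0],[0.08,0.015,0.72,0,0,0],[0.08,0.015,0.72,0,0,0]]]}}

```text
t: 8.6
eef_pos: [0.4245, 0.0547, 0.0861]
tcp_rot: [1.0, 0.022, 0.0, -0.002]
contact_force: [-0.2, 0.0, -0.5]
width: 0.0004
finger_force: 0.0
```

>>> {"op": "jog_arm", "data": {"increments": [[[0.1,0,0,0,0,0],[0.2,0,0,0,0,0],[0.3,0,0,0,0,0],[0.4,0,0,0,0,0],[0.5,0,0,0,0,0],[0.6,0,0,0,0,0],[0.7,0,0,0,0,0],[0.7,0,0,0,0,0]]]}}

```text
t: 9.27
eef_pos: [0.4989, 0.0575, 0.0883]
tcp_rot: [1.0, 0.021, 0.002, -0.001]
contact_force: [0.5, -0.3, -0.1]
width: -0.0
finger_force: 0.0
```

Run:
```python
from h import *
s=ctrl.sense(); print(s['qpos'].round(3))
st(-.14,-.0003,.087,0)
```

```text
[-0.005  0.655  1.849  0.003  0.633  1.52 ]
stage tcp [-124.8   -0.8]
t 9.27 pos [0.4989 0.0575 0.0883] F [ 0.5 -0.3 -0.1] w -0.0 shift [-0.153 -0.005  0.013] turn [-0.0005 -0.0014  0.0003]
```

Run:
```python
from h import *
st(-.158,-.0003,.082,.38)
```

```text
stage tcp [-124.8   -0.8]
t 9.27 pos [0.4989 0.0575 0.0883] F [ 0.5 -0.3 -0.1] w -0.0 shift [-0.333 -0.005  0.062] turn [-0.0006  0.1195  0.0002]
```

>>> {"op": "jog_arm", "data": {"increments": [[[-0.3,0,0,0,0,0],[-0.33,0,0,0,0.04,0],[-0.33,0,0.03,0,0.08,0],[-0.33,0,0.06,0,0.12,0],[-0.33,0,0.06,0,0.12,0],[-0.33,0,0.06,0,0.12,0]]]}}

```text
t: 9.77
eef_pos: [0.4818, 0.0549, 0.1077]
tcp_rot: [0.985, 0.022, 0.169, -0.009]
contact_force: [0.8, -0.5, 0.2]
width: -0.0002
finger_force: 0.0
```

Run:
```python
from h import *
s=ctrl.sense(); print(s['qpos'].round(3))
im,m=snap('wrist','w5.png')
st(-.11,0,.082,.38)
g=im.astype(int)
# white screw at the near end / steel strips: project candidates
for x in (-104,-109,-114,-119):
    p=O+RZ@np.array([x/1000,0]); u,v=proj(m,[*p,.032],True); print(x,round(u),round(v))
print([ (v,g[v,int(u)].tolist()) for v in range(int(v)-60,int(v)+14,4)])
```

```text
[-0.029  0.589  2.101  0.294  0.118  1.212]
stage tcp [-141.6   -2.8]
t 9.82 pos [0.4822 0.0548 0.1073] F [-0.6  0.2  0.4] w 0.0001 shift [ 0.213 -0.024  0.344] turn [-0.0033  0.013  -0.0001]
-104 311 223
-109 311 233
-114 311 242
-119 311 251
[(191, [105, 115, 115]), (195, [105, 110, 113]), (199, [78, 102, 93]), (203, [80, 109, 95]), (207, [81, 110, 96]), (211, [79, 108, 93]), (215, [61, 81, 70]), (219, [47, 47, 48]), (223, [61, 59, 60]), (227, [225, 226, 227]), (231, [232, 232, 233]), (235, [129, 132, 132]), (239, [117, 119, 118]), (243, [117, 120, 120]), (247, [118, 122, 123]), (251, [119, 122, 120]), (255, [112, 114, 114]), (259, [111, 113, 112]), (263, [111, 113, 111])]
```

```bash
cat > fk.py <<'E'
import numpy as np
from scipy.spatial.transform import Rotation as R
from scipy.optimize import least_squares, minimize
D=[([-1.2565,.4941,1.3461,0,1.3025,-.0955],[.2489,-.5730,.3034]),
([-0.029,0.445,2.315,1.531,0.197,-0.027],[.3874,.1,.1549]),
([-0.042,0.384,2.185,0.464,0.323,1.031],[.4085,.0797,.1731]),
([-0.011,0.454,1.992,0.005,0.691,1.512],[.4192,.056,.1597]),
([-0.005,0.655,1.849,0.003,0.633,1.52],[.4989,.0575,.0883]),
([-0.029,0.589,2.101,0.294,0.118,1.212],[.4820,.0549,.1075])]
ry=lambda a:R.from_euler('y',a); rz=lambda a:R.from_euler('z',a)
def fk(k,q,s4=-1):
    c0,h,L2,L3,e,T,d=k
    b=q[1]+q[2]
    A=rz(q[0]); v=np.array([c0,d,h])+ry(q[1]).apply([0,0,L2])+ry(b).apply([e,0,L3])
    t=(ry(b)*rz(s4*q[3])*ry(q[4])).apply([0,0,1])
    return A.apply(v+t*T),A.apply(t)
def fit():
  best=None
  for s4 in(-1,1):
    r=least_squares(lambda k:np.concatenate([fk(k,q,s4)[0]-p for q,p in D]+[.0003*(k-[0,.3,.5,.45,0,.25,.05])]),[0,.3,.5,.45,0,.25,.05])
    if best is None or r.cost<best[0].cost: best=(r,s4)
  return best
def ik(k,r,z,th):  # planar, j4=0: returns j2,j3,j5
    f=lambda a:[*(np.array(fk(k,[0,a[0],a[1],0,np.pi-th-a[0]-a[1],0])[0])[[0,2]]-[r,z])]
    s=least_squares(f,[.7,1.7]); a=s.x; return a[0],a[1],np.pi-th-a.sum(),s.cost
E
python3 - <<'E'
from fk import *
r,s4=fit(); print(s4,r.x.round(4),np.sqrt(2*r.cost))
for q,p in D: print((fk(r.x,q,s4)[0]-p).round(4),fk(r.x,q,s4)[1].round(3))
for x,th in [(.45,0),(.5,0),(.5,.3),(.53,.3),(.55,.3),(.57,.3),(.55,.4),(.57,.4),(.55,.0)]: print(x,th,np.round(ik(r.x,x,.084,th),3))
E
```

```text
1 [-4.000e-04  2.567e-01  5.970e-01  3.847e-01  1.180e-01  2.627e-01
  5.970e-02] 0.0006028795384437716
[0.0001 0.0001 0.0001] [-0.     0.001 -1.   ]
[ 0.     -0.0001 -0.0002] [ 0.363  0.185 -0.913]
[0.     0.0002 0.0001] [ 0.281  0.13  -0.951]
[ 0.     -0.0001 -0.0001] [ 0.005  0.003 -1.   ]
[ 0.      0.0001 -0.0002] [ 0.005  0.002 -1.   ]
[-0.     -0.0002  0.0003] [ 0.333  0.024 -0.943]
0.45 0 [0.635 1.967 0.539 0.   ]
0.5 0 [0.664 1.845 0.633 0.   ]
0.5 0.3 [0.648 2.04  0.153 0.   ]
0.53 0.3 [0.661 1.967 0.214 0.   ]
0.55 0.3 [0.671 1.918 0.253 0.   ]
0.57 0.3 [0.682 1.868 0.291 0.   ]
0.55 0.4 [0.678 1.982 0.081 0.   ]
0.57 0.4 [0.687 1.933 0.122 0.   ]
0.55 0.0 [0.7   1.719 0.722 0.   ]
```

Run:
```python
from h import *
st(-.146,-.0003,.12,.2)
```

```text
stage tcp [-141.6   -2.8]
t 9.82 pos [0.4822 0.0548 0.1073] F [-0.6  0.2  0.4] w 0.0001 shift [ 0.    -0.026 -0.134] turn [-0.0033 -0.0443  0.0002]
```

>>> {"op": "jog_arm", "data": {"increments": [[[-0.05,-0.01,-0.13,0,-0.02,0],[-0.1,-0.026,-0.13,-0.003,-0.044,0],[-0.1,-0.026,-0.13,-0.003,-0.044,0],[-0.1,-0.026,-0.13,-0.003,-0.044,0]]]}}

```text
t: 10.15
eef_pos: [0.4688, 0.0571, 0.1157]
tcp_rot: [0.995, 0.022, 0.101, -0.003]
contact_force: [0.6, -0.1, 0.7]
width: -0.0003
finger_force: 0.0
```

Run:
```python
from h import *
print(ctrl.sense()['qpos'].round(3))
st(-.150,-.0003,.087,.2)
```

```text
[-0.012  0.558  2.036  0.036  0.345  1.482]
stage tcp [-1.548e+02  1.000e-01]
t 10.15 pos [0.4688 0.0571 0.1157] F [ 0.6 -0.1  0.7] w -0.0003 shift [-0.01   0.004  0.291] turn [-0.0004 -0.0007  0.0007]
```

>>> {"op": "jog_arm", "data": {"increments": [[[-0.01,0,0.15,0,0,0],[-0.01,0.004,0.29,0,0,0],[-0.01,0.004,0.29,0,0,0]]]}}

```text
t: 10.4
eef_pos: [0.4722, 0.0567, 0.0852]
tcp_rot: [0.995, 0.022, 0.099, -0.003]
contact_force: [-0.9, -0.6, -0.1]
width: -0.0
finger_force: 0.0
```

>>> {"op": "jog_arm", "data": {"increments": [[[0.06,0,0.013,0,0,0],[0.12,0,0.025,0,0,0],[0.18,0,0.037,0,0,0],[0.25,0,0.05,0,0,0],[0.31,0,0.063,0,0,0],[0.37,0,0.075,0,0,0],[0.43,0,0.087,0,0,0],[0.49,0,0.1,0,0,0]]]}}

```text
t: 11.07
eef_pos: [0.5226, 0.059, 0.0871]
tcp_rot: [0.995, 0.022, 0.099, -0.003]
contact_force: [-3.6, -0.3, 2.8]
width: 0.0003
finger_force: 1.9
```

Run:
```python
from h import *
print(ctrl.sense()['qpos'].round(3))
st(-.105,-.0003,.0845,.3)
```

```text
[-0.007  0.65   1.918  0.03   0.375  1.494]
stage tcp [-101.    -0.3]
t 11.07 pos [0.5226 0.059  0.0871] F [-3.6 -0.3  2.8] w 0.0003 shift [-0.045  0.     0.018] turn [-0.0005  0.0324  0.0004]
```

>>> {"op": "jog_arm", "data": {"increments": [[[-0.06,0,0,0,0.016,0],[-0.06,0,0.018,0,0.032,0],[-0.06,0,0.018,0,0.032,0],[0,0,0.035,0,0.032,0],[0.06,0,0.055,0,0.032,0],[0.12,0,0.075,0,0.032,0],[0.18,0,0.09,0,0.032,0],[0.22,0,0.1,0,0.032,0]]]}}

```text
t: 11.73
eef_pos: [0.5471, 0.06, 0.0816]
tcp_rot: [0.989, 0.021, 0.149, -0.004]
contact_force: [-3.4, -0.2, 3.6]
width: 0.0
finger_force: 1.8
```

Run:
```python
from h import *
print(ctrl.sense()['qpos'].round(3))
st(-.072,-.0003,.0845,.3)
```

```text
[-0.007  0.674  1.927  0.066  0.242  1.459]
stage tcp [-76.5  -0.3]
t 11.73 pos [0.5471 0.06   0.0816] F [-3.4 -0.2  3.6] w 0.0 shift [ 0.051  0.    -0.014] turn [-0.0004  0.0002  0.0004]
```

>>> {"op": "jog_arm", "data": {"increments": [[[0.015,0,0,0,0,0],[0.03,0,0.002,0,0,0],[0.045,0,0.005,0,0,0],[0.06,0,0.01,0,0,0],[0.075,0,0.015,0,0,0],[0.09,0,0.02,0,0,0]]]}}

```text
t: 12.23
eef_pos: [0.5549, 0.0604, 0.0822]
tcp_rot: [0.989, 0.021, 0.149, -0.004]
contact_force: [-2.4, 0.8, 1.0]
width: 0.0001
finger_force: 1.1
```

>>> {"op": "jog_arm", "data": {"increments": [[[0.005,0,0.001,0,0,0],[0.01,0,0.003,0,0,0],[0.015,0,0.004,0,0,0],[0.02,0,0.006,0,0,0]]]}}

```text
t: 12.57
eef_pos: [0.5569, 0.0605, 0.0822]
tcp_rot: [0.989, 0.021, 0.149, -0.004]
contact_force: [-2.6, 0.6, 0.4]
width: -0.0002
finger_force: 1.0
```

>>> {"op": "jog_arm", "data": {"increments": [[[0.005,0,0.001,0,0,0],[0.01,0,0.003,0,0,0],[0.015,0,0.004,0,0,0],[0.02,0,0.006,0,0,0]]]}}

```text
t: 12.9
eef_pos: [0.5591, 0.0605, 0.0823]
tcp_rot: [0.989, 0.021, 0.149, -0.004]
contact_force: [-2.4, -0.2, -1.7]
width: 0.0002
finger_force: 0.8
```

Run:
```python
from h import *
print(ctrl.sense()['qpos'].round(3))
im,m=snap('wrist','w6.png')
st(-.062,0,.0825,.3)
for x in (-28,-31,-34,-37,-40):
    p=O+RZ@np.array([x/1000,0]); u,v=proj(m,[*p,.032],True); print(x,round(u),round(v))
g=im.astype(int).sum(2)//3
print([(v,g[v,int(u)]) for v in range(150,300,3)])
```

```text
[-0.006  0.679  1.896  0.058  0.268  1.468]
stage tcp [-64.3  -0.3]
t 12.95 pos [0.5593 0.0605 0.0823] F [-1.4 -0.6  1. ] w -0.0001 shift [ 0.023 -0.003  0.005] turn [-0.0005  0.0003  0.0004]
-28 314 223
-31 314 230
-34 314 237
-37 314 243
-40 314 250
[(150, np.int64(89)), (153, np.int64(55)), (156, np.int64(47)), (159, np.int64(50)), (162, np.int64(50)), (165, np.int64(50)), (168, np.int64(51)), (171, np.int64(50)), (174, np.int64(47)), (177, np.int64(45)), (180, np.int64(51)), (183, np.int64(52)), (186, np.int64(42)), (189, np.int64(35)), (192, np.int64(28)), (195, np.int64(42)), (198, np.int64(41)), (201, np.int64(47)), (204, np.int64(54)), (207, np.int64(41)), (210, np.int64(29)), (213, np.int64(35)), (216, np.int64(28)), (219, np.int64(107)), (222, np.int64(152)), (225, np.int64(153)), (228, np.int64(150)), (231, np.int64(119)), (234, np.int64(26)), (237, np.int64(52)), (240, np.int64(56)), (243, np.int64(50)), (246, np.int64(47)), (249, np.int64(48)), (252, np.int64(45)), (255, np.int64(42)), (258, np.int64(41)), (261, np.int64(45)), (264, np.int64(39)), (267, np.int64(41)), (270, np.int64(52)), (273, np.int64(43)), (276, np.int64(32)), (279, np.int64(30)), (282, np.int64(27)), (285, np.int64(28)), (288, np.int64(27)), (291, np.int64(27)), (294, np.int64(26)), (297, np.int64(16))]
```

>>> {"op": "jog_arm", "data": {"increments": [[[0.005,0,0.001,0,0,0],[0.01,0,0.003,0,0,0],[0.015,0,0.004,0,0,0],[0.02,0,0.006,0,0,0]]]}}

```text
t: 13.28
eef_pos: [0.5612, 0.0606, 0.0823]
tcp_rot: [0.989, 0.021, 0.149, -0.004]
contact_force: [-1.2, -0.1, -1.0]
width: 0.0003
finger_force: 0.8
```

>>> {"op": "jog_arm", "data": {"increments": [[[0.005,0,0.001,0,0,0],[0.01,0,0.003,0,0,0],[0.015,0,0.004,0,0,0],[0.02,0,0.006,0,0,0]]]}}

```text
t: 13.62
eef_pos: [0.5632, 0.0607, 0.0823]
tcp_rot: [0.989, 0.021, 0.149, -0.004]
contact_force: [-2.6, -0.1, -1.2]
width: -0.0002
finger_force: 1.1
```

>>> {"op": "jog_arm", "data": {"increments": [[[0.005,0,0.001,0,0,0],[0.01,0,0.003,0,0,0],[0.015,0,0.004,0,0,0],[0.02,0,0.006,0,0,0]]]}}

```text
t: 13.95
eef_pos: [0.5654, 0.0608, 0.0823]
tcp_rot: [0.989, 0.021, 0.149, -0.004]
contact_force: [-2.2, 0.3, -0.6]
width: 0.0001
finger_force: 1.0
```

>>> {"op": "jog_arm", "data": {"increments": [[[0.005,0,0.001,0,0,0],[0.01,0,0.003,0,0,0],[0.015,0,0.004,0,0,0],[0.02,0,0.006,0,0,0]]]}}

```text
t: 14.28
eef_pos: [0.5675, 0.0609, 0.0823]
tcp_rot: [0.989, 0.021, 0.149, -0.004]
contact_force: [-2.0, 0.9, -1.2]
width: -0.0001
finger_force: 1.0
```

>>> {"op": "jog_arm", "data": {"increments": [[[0.005,0,0.001,0,0,0],[0.01,0,0.003,0,0,0],[0.015,0,0.004,0,0,0],[0.015,0,0.004,0,0,0]]]}}

```text
t: 14.62
eef_pos: [0.5681, 0.061, 0.0822]
tcp_rot: [0.989, 0.021, 0.148, -0.004]
contact_force: [-8.2, -0.6, 3.6]
width: -0.0001
finger_force: 4.0
```

>>> {"op": "jog_arm", "data": {"increments": [[[-0.02,0,-0.006,0,0,0],[-0.1,0,-0.03,0,0,0],[-0.3,0,-0.09,0,0,0],[-0.4,0,-0.2,0,0,0],[-0.4,0,-0.5,0,0,0],[-0.4,0,-0.8,0,-0.03,0],[-0.4,0,-0.8,0,-0.032,0]]]}}

```text
t: 15.2
eef_pos: [0.5067, 0.0581, 0.1501]
tcp_rot: [0.995, 0.021, 0.098, -0.002]
contact_force: [1.8, 0.4, 0.1]
width: 0.0002
finger_force: 0.0
```

Run:
```python
from h import *
print(ctrl.sense()['qpos'].round(3))
im,m=snap('wrist','w7.png')
st(-.122,.1037,.16,.2)
for n,P in [('near end',(-25,0,32)),('knob',(-110,103.7,53))]:
    p=O+RZ@np.array(P[:2])/1000; print(n,np.round(proj(m,[*p,P[2]/1000],True)))
```

```text
[-0.009  0.515  1.917  0.022  0.513  1.501]
stage tcp [-115.6   -0.5]
t 15.25 pos [0.508  0.0581 0.1501] F [1.7 1.3 1.4] w -0.0002 shift [-0.042 -1.042 -0.109] turn [-0.0003  0.0001  0.0004]
near end [315. 114.]
knob [156. 246.]
```

View pics/w7.png

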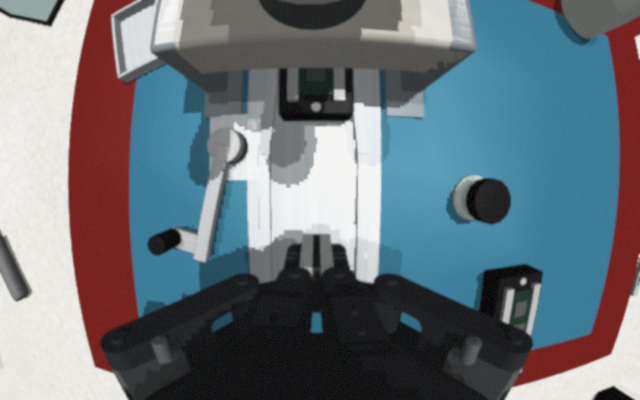

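The wrist view shows the holder home under the arch (near end at (317,115)) and the knob top at (157,242), predicted (156,246). Now move over the knob with the fingers open.

>>> {"op": "jog_arm", "data": {"increments": [[[-0.01,-0.3,-0.1,0,0,0],[-0.02,-0.6,-0.1,0,0,0],[-0.02,-1,-0.1,0,0,0],[-0.02,-1,-0.1,0,0,0],[-0.02,-1,-0.1,0,0,0]]], "grip": -0.4}}

```text
t: 15.67
eef_pos: [0.4985, 0.1599, 0.1561]
tcp_rot: [0.995, 0.023, 0.1, -0.003]
contact_force: [0.3, -0.5, -0.5]
width: 0.0595
finger_force: 0.0
```

Run:
```python
from h import *
print(ctrl.sense()['qpos'].round(3))
im,m=snap('wrist','w8.png')
st(-.120,.1037,.103,.2)
# knob: dark blob near prediction
p=O+RZ@np.array([-109,103.7])/1000; u,v=proj(m,[*p,.053],True); print(u,v)
g=im.max(2)<45; n,l,s,c=cv2.connectedComponentsWithStats(g.astype(np.uint8)); 
for i in range(1,n):
    if s[i][4]>60: print(s[i],c[i].round(1),(RZ.T@(onz(m,*c[i],.053,True)[:2]-O)*1000).round(1))
```

```text
[ 0.212  0.516  1.877 -0.059  0.552  1.783]
stage tcp [-120.8  100.3]
t 15.72 pos [0.4986 0.1586 0.1561] F [ 0.3  0.1 -0.4] w 0.0598 shift [-0.097 -0.034  0.522] turn [-0.0007  0.0004  0.0011]
311.5705215207805 241.47782090966024
[ 452    0   80   48 1905] [487.7  23.6] [ 45.5 -22.8]
[600   0  40  21 462] [621.6  10.2] [ 122.6 -227.3]
[ 414   71   70   52 2131] [443.3 100.4] [-18.7  19.6]
[557 179  30  36 868] [572.  196.3] [ -79.8 -100.8]
[301 225  19  27 336] [310.3 238.8] [-107.3  104.5]
[   58   239   545   161 42745] [329.2 341.9] [-180.    91.5]
```

>>> {"op": "jog_arm", "data": {"increments": [[[-0.08,-0.04,0.2,0,0,0],[-0.085,-0.04,0.4,0,0,0],[-0.085,-0.04,0.52,0,0,0],[-0.085,-0.04,0.52,0,0,0]]]}}

```text
t: 16.05
eef_pos: [0.5002, 0.1607, 0.1017]
tcp_rot: [0.995, 0.021, 0.098, -0.002]
contact_force: [-0.8, 0.0, -0.1]
width: 0.0596
finger_force: 0.0
```

>>> {"op": "jog_arm", "data": {"increments": [[[0,0,0,0,0,0],[0,0,0,0,0,0],[0,0,0,0,0,0],[0,0,0,0,0,0],[0,0,0,0,0,0],[0,0,0,0,0,0]]], "grip": 1, "force": 20}}

```text
t: 16.55
eef_pos: [0.501, 0.1621, 0.1046]
tcp_rot: [0.995, 0.022, 0.1, -0.003]
contact_force: [-1.6, -0.7, 7.4]
width: 0.0132
finger_force: 21.2
```

Run:
```python
from h import *
s=ctrl.sense(); print(s['qpos'].round(3),s['contact_force'],s['width'])
rt=R.from_quat(s['tcp_rot']); st(-.12,.1,.103,.2)
# grasp centre at knob height, stage frame; arc targets about pivot, as shifts in tool units
k0=RZ.T@(s['eef_pos'][:2]-O)*1000+[12,0]; v=k0-[-44,62]; a0=np.degrees(np.arctan2(v[1],v[0])); print('knob',k0,np.hypot(*v),a0)
r=78
a=np.radians
for i,ang in enumerate(np.linspace(a0,253,15)):
    k=np.array([-44,62])+r*np.array([np.cos(a(ang)),np.sin(a(ang))])
    d=np.array([*(RZ@(k-k0))/1000,0]); print(round(ang,1),k.round(1),(rt.inv().apply(d)/.1).round(3))
```

```text
[ 0.216  0.617  1.905 -0.08   0.424  1.813] [-1.56990636 -0.69600798  7.39134254] 0.013166381332656655
stage tcp [-118.3  103.7]
t 16.55 pos [0.501  0.1621 0.1046] F [-1.6 -0.7  7.4] w 0.0132 shift [-0.02   0.037  0.012] turn [-0.0005  0.0001  0.0004]
knob [-106.26633864  103.68951636] 74.9340556924611 146.1962920355476
146.2 [-108.8  105.4] [-0.025 -0.017 -0.005]
153.8 [-114.    96.4] [-0.076  0.073 -0.015]
161.5 [-117.9   86.8] [-0.115  0.169 -0.023]
169.1 [-120.6   76.8] [-0.141  0.269 -0.029]
176.7 [-121.9   66.5] [-0.153  0.372 -0.032]
184.3 [-121.8   56.1] [-0.153  0.476 -0.032]
192.0 [-120.3   45.8] [-0.138  0.578 -0.029]
199.6 [-117.5   35.8] [-0.111  0.678 -0.023]
207.2 [-113.4   26.3] [-0.071  0.774 -0.015]
214.9 [-108.    17.4] [-0.018  0.863 -0.005]
222.5 [-101.5    9.3] [0.045 0.944 0.008]
230.1 [-94.    2.1] [0.119 1.016 0.023]
237.7 [-85.6  -4. ] [0.201 1.077 0.039]
245.4 [-76.5  -8.9] [0.29  1.126 0.057]
253.0 [-66.8 -12.6] [0.385 1.163 0.076]
```

>>> {"op": "jog_arm", "data": {"increments": [[[-0.04,0.073,-0.01,0,0,0],[-0.08,0.17,-0.016,0,0,0],[-0.105,0.27,-0.02,0,0,0],[-0.117,0.37,-0.024,0,0,0],[-0.117,0.475,-0.024,0,0,0],[-0.103,0.58,-0.021,0,0,0],[-0.075,0.68,-0.015,0,0,0],[-0.055,0.73,-0.011,0,0,0]]]}}

```text
t: 17.22
eef_pos: [0.4982, 0.0882, 0.1041]
tcp_rot: [0.995, 0.021, 0.099, -0.003]
contact_force: [-1.6, 3.1, 2.3]
width: 0.0129
finger_force: 20.9
```

Run:
```python
from h import *
s=ctrl.sense(); print(s['qpos'].round(3),s['contact_force'],s['width'])
rt=R.from_quat(s['tcp_rot']); tcp=RZ.T@(s['eef_pos'][:2]-O)*1000; print('tcp',tcp,s['eef_pos'][2])
k0=np.array([0,tcp[1]]); a0=np.pi+np.arcsin((62-k0[1])/78); k0[0]=-44+78*np.cos(a0); print('knob est',k0,np.degrees(a0))
f=np.linspace(0,1,8)
for i,ang in enumerate(a0+(np.radians(254)-a0)*f):
    k=np.array([-44,62])+78*np.array([np.cos(ang),np.sin(ang)])
    th=.2+.1*f[i]  # extra tilt: grasp offset grows from 12 to 18.5 mm
    k2=k-k0-[6.5*f[i],0]
    print(np.degrees(ang).round(),k.round(1),(rt.inv().apply([*(RZ@k2)/1000,0])/.1).round(3),(f[i]*.1/np.pi).round(4))
```

```text
[ 0.058  0.604  1.958 -0.005  0.381  1.59 ] [-1.61215441  3.13664513  2.29436948] 0.01288058044456218
tcp [-124.12812225   29.9310589 ] 0.10411338658692498
knob est [-115.10262314   29.9310589 ] 204.27648495912467
204.0 [-115.1   29.9] [-0.  0. -0.] 0.0
211.0 [-110.6   21.4] [0.035 0.086 0.007] 0.0045
218.0 [-105.1   13.5] [0.08  0.165 0.016] 0.0091
226.0 [-98.6   6.3] [0.134 0.237 0.027] 0.0136
233.0 [-91.3  -0. ] [0.197 0.3   0.039] 0.0182
240.0 [-83.2  -5.4] [0.266 0.354 0.053] 0.0227
247.0 [-74.6  -9.7] [0.342 0.397 0.068] 0.0273
254.0 [-65.5 -13. ] [0.422 0.43  0.084] 0.0318
```

>>> {"op": "jog_arm", "data": {"increments": [[[0.035,0.086,0.007,0,0.0045,0],[0.08,0.165,0.016,0,0.009,0],[0.134,0.237,0.027,0,0.0136,0],[0.197,0.3,0.039,0,0.018,0],[0.266,0.354,0.053,0,0.0227,0],[0.342,0.397,0.068,0,0.027,0],[0.38,0.415,0.076,0,0.03,0],[0.41,0.425,0.081,0,0.03,0]]]}}

```text
t: 17.88
eef_pos: [0.5393, 0.0489, 0.1031]
tcp_rot: [0.989, 0.022, 0.143, -0.004]
contact_force: [-30.6, 19.6, 19.9]
width: 0.013
finger_force: 23.1
```

Run:
```python
from h import *
s=ctrl.sense(); print(s['qpos'].round(3),s['contact_force'],s['width'])
st(-.0865+.0,-.013,.104,.3)
```

```text
[-0.031  0.625  1.931  0.079  0.3    1.423] [-30.55930336  19.64863768  19.90162158] 0.012960153100661327
stage tcp [-84.7 -11.1]
t 17.88 pos [0.5393 0.0489 0.1031] F [-30.6  19.6  19.9] w 0.013 shift [-0.014  0.019 -0.014] turn [-0.0009  0.0041  0.0004]
```

>>> {"op": "jog_arm", "data": {"increments": [[[0,0,0,0,0,0],[0,0,0,0,0,0],[0,0,0,0,0,0],[0,0,0,0,0,0],[0,0,0,0,0,0]]], "grip": -0.3}}

```text
t: 18.3
eef_pos: [0.5423, 0.0482, 0.1041]
tcp_rot: [0.989, 0.021, 0.146, -0.004]
contact_force: [0.1, 0.6, -0.8]
width: 0.0553
finger_force: 0.0
```

>>> {"op": "jog_arm", "data": {"increments": [[[0,0,-0.2,0,0,0],[0,0,-0.5,0,0,0],[-0.1,0,-0.8,0,-0.02,0],[-0.3,0,-0.9,0,-0.03,0],[-0.3,0,-0.9,0,-0.03,0]]]}}

```text
t: 18.72
eef_pos: [0.4851, 0.0458, 0.1831]
tcp_rot: [0.995, 0.022, 0.098, -0.003]
contact_force: [-0.7, 0.5, -0.7]
width: 0.0554
finger_force: 0.0
```

Run:
```python
from h import *
print(ctrl.sense()['contact_force'])
im,m=snap('wrist','w9.png')
for n,P in [('knob',(-68,-12,53)),('arm tip',(-44,-23,27)),('pivot',(-44,62,27)),('near end',(-25,0,32)),('nearL',(-25,25,32))]:
    p=O+RZ@np.array(P[:2])/1000; print(n,np.round(proj(m,[*p,P[2]/1000],True)))
c=im[:330,120:520]; cv2.imwrite('pics/w9c.png',cv2.resize(c,(720,594),interpolation=cv2.INTER_CUBIC)[:,:,::-1])
g=im.max(2)<45; n,l,s,c=cv2.connectedComponentsWithStats(g.astype(np.uint8)); 
for i in range(1,n):
    if s[i][4]>60: print(s[i],c[i].round(1),(RZ.T@(onz(m,*c[i],.05,True)[:2]-O)*1000).round(1))
```

```text
[-0.69781909  0.51162108 -0.68844136]
knob [316. 147.]
arm tip [330. 119.]
pivot [223. 121.]
near end [300.  94.]
nearL [268.  95.]
[58  0 18 20 72] [68.1  9.9] [ 87.4 240.4]
[ 254    0   80   21 1133] [293.2   8.3] [41.3  5.3]
[ 271   55   62   47 1479] [295.5  82.1] [-20.5   2.4]
[327  55   6  23 123] [329.3  66. ] [ -8.  -21.7]
[438 153  39  36 707] [458.1 172.8] [ -84.  -118.7]
[   60   236   513   164 41909] [321.8 340.9] [-215.9  -17.3]
[573 370  37  30 497] [589.7 383.8] [-344.9 -368.3]
```

Run:
```python
from h import *
im=np.load('pics/w9.png.npy'); m=ctrl.camera_model('wrist')
g=im.max(2)
for t in (60,80,100):
    n,l,s,c=cv2.connectedComponentsWithStats((g[108:190,270:370]<t).astype(np.uint8))
    for i in range(1,n):
        if s[i][4]>40:
            q=c[i]+[270,108]; print(t,s[i],q.round(1),(RZ.T@(onz(m,*q,.053,True)[:2]-O)*1000).round(1))
print(g[108:184:4,290:346:4])
# top view: knob
tm,mt=snap('top','t9.png'); p=O+RZ@np.array([-.068,-.012]); u,v=proj(mt,[*p,.053]); print(u,v)
print(tm.max(2)[int(v)-9:int(v)+10,int(u)-9:int(u)+10])
```

```text
60 [ 37  33  14  17 112] [312.  150.4] [-68.5  -9.6]
80 [ 36  31  17  20 261] [313.8 147.9] [-66.7 -10.9]
100 [ 0 16 20  4 43] [278.3 125.5] [-51.   13.7]
100 [ 35  31  18  20 287] [313.7 148. ] [-66.8 -10.8]
[[122 162 166 225 243 243 243 243 243 243 239 202 235 241]
 [117 151 158 208 227 239 239 239 240 240 240 207 226 240]
 [124 138 139 140 145 234 237 235 237 237 231 205 219 242]
 [145 147 148 146 187 239 240 240 241 240 231 238 220 240]
 [131 128 131 128 200 207 208 208 213 209 233 239 190 240]
 [119 114 113 119 218 238 238 239 234 224 242 237 171 236]
 [136 122 156 164 225 238 239 241 237 238 247 237 160 239]
 [165 162 169 172 226 232 219 234 240 246 246 244 176 240]
 [167 162 167 169 176  65  62  70 183 246 246 246 220 246]
 [168 164 223 185  69  60  61  62  91 245 246 246 228 247]
 [167 172 241 233  65  55  60  63  85 243 246 246 229 246]
 [169 210 244 191  91  54  61  59 119 244 246 246 220 246]
 [242 243 189 171 153  64  32  66 218 245 246 246 203 246]
 [246 226 169 169 164 134 121 217 233 245 246 246 209 246]
 [246 233 171 171 163 169 232 237 241 247 246 246 207 246]
 [246 
[... 1107 characters left out ...]
 128 128 127 127 127 126 125 125 126 125 125
  124]
 [133 132 132 132 133 132 132 131 131 131 130 131 131 130 129 130 128 130
  129]
 [136 135 135 134 135 135 134 134 135 135 134 133 134 133 133 133 133 133
  133]
 [137 138 138 137 137 138 138 137 137 137 136 137 137 137 137 137 137 136
  136]
 [140 140 140 140 140 140 140 140 139 139 139 140 139 139 140 138 138 138
  139]
 [142 141 142 141 141 142 142 141 141 141 141 141 141 141 141 140 141 140
  140]
 [144 143 143 143 143 143 143 144 144 143 143 143 143 143 143 143 143 143
  142]
 [145 145 144 145 145 145 145 145 146 144 144 145 145 144 144 143 144 144
  145]
 [146 146 146 146 146 146 147 146 146 146 146 146 146 146 146 145 146 146
  146]]
```

```bash
python3 -c "
from station import ctrl
print(ctrl.close_job())"
```

```text
the job is handed in; nothing more can be done
None
```

The job is handed in at about 19 s: the holder was pushed in under the arch until the pin went solid (about 8 N). The gate was then swung to its end stop, with its knob measured within about 2 mm of the shut position. I moved only the holder and the gate, and I did not re-image the holder against the pin after closing the gate.

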